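Chock a jam jar on the sloping labelling board

ROBOT

A 6-joint arm with a two-finger parallel gripper is mounted at the origin on the work surface. World frame = base frame: x ahead of the robot, y to its left, z up, the work surface at z = 0. Lengths are in m, angles in rad, forces in N, time in s.
With the tool pointing down it reaches from about 0.35 to 0.925 m from the base axis. Payload 6.4 kg.
Tool frame: the origin (TCP) lies at the very end of the fingers, on their centre line; the grasp point (between the pads) lies 19 mm behind it (arm.pinch_z is the distance from the TCP to the grasp point, in m); y points along the fingers, x is the direction in which the jaws open and shut, and the axes are right-handed (so a half turn about y gives the same grasp; the last joint's range is limited). The gripper opens to 94 mm and grips with 3 to 60 N. Pads are 16 mm wide; open, the fingers measure 119 mm over their backs; the gripper's body (75 mm by 177 mm) begins 78 mm behind the grasp point.
Start: joints at [-1.498, 0.245, 1.558, -0, 1.339, -0.174], TCP at [0.159, -0.63, 0.205] pointing down, gripper open.
Joint ranges: [-3.13, 3.13], [-1.02, 2.26], [0.13, 2.54], [-0.95, 4.09], [0.21, 2.88], [-2.74, 2.74]. Speed limits (rad/s): [2.57, 2.57, 3.14, 3.14, 3.14, 3.14].

INTERFACE

Orientations are given as a unit quaternion [w, x, y, z].
In Python, from station import arm gives the robot as it stands.
- The arm moves only by the tool apply_moves, never from a script. Its argument "commands" is a list of rows, each a list of 3 entries, a list of its own where there are three numbers: the shift along the tool's x, y, z in mm, then the turn, a rotation vector about the tool's x, y, z in degrees, then the opening, from 0 (shut) to 1 (fully open). A call has 1 to 8 rows; each row shifts and turns the commanded pose from where the row before left it, along the tool's axes as they then stand; what a row does not reach is not made up. A row lasts 1/8 s, in which the tool goes at most 62.5 mm and 10.7 degrees, less where a joint would pass 70% of its speed; a pose out of reach is approached as far as the arm can. A call with a gripper value outside its range is refused whole. The fingers move at their own pace and stop on an object; the grip force is fixed at half the most. Time passes only in rows, so rows that do not move let the fingers close. It gives the time, the measured TCP pose, the force and the opening at its end, in the units of the state.
- arm.read_state(): the state, without advancing time (a new reading comes with each control period).
- arm.get_image(name): name is "side" or "top" or "wrist"; returns (picture, depth): 384x512x3 uint8, red, green, blue; 384x512 float32, m along the optical axis (not along the pixel's ray), 0 where there is no reading.
- arm.get_calibration(name): a dict with "K" (3x3 intrinsics, pixels), "pose" (4x4, takes a point from camera to world coordinates). Camera axes: x right, y up, looking along -z (the intrinsics and any distortion apply to the point x, -y, -z); pixel columns grow to the right and rows downward; lengths in m; the calibration is good to about 2 mm. A picture is of the moment at which its call begins: read the wrist's pose just before it. get_calibration takes no time and is no camera call; for the wrist camera it gives the pose at the moment of the call.
- arm.job_done(): hands the job in, once; it reports no verdict.
The state is a dict: "clock": time; "joint_positions": joint angles; "joint_velocities": joint speeds; "effort": joint torques, N m; "tcp_pos": TCP position; "tcp_rot": TCP orientation; "wrist_force": force on the tool from outside, world axes, zero at the start; "wrist_torque": the same for the moment, N m; "grip_width": finger opening in m.
Only numpy, scipy, OpenCV 4.12 (cv2) and the standard library are available. Lean on these libraries where they do the work, as an engineer would, in place of code of your own. Each camera call takes 0.05 s, during which the arm holds its last target. There are 200 camera calls.

TASK

Park the small orange jar lying on the white sloping labelling board so that it cannot roll away. First put the blue wedge down on the board's yellow band with its thin end pointing straight uphill; then lay the jar across the slope right against that thin end, centred on it, and only then let go. The dark plum jar stays in the rack.

Things in the scene. Friction and masses are not known exactly. Their poses are not given: they have to be found in the camera images.
- orange_jar_center (a point): centre of the orange jar, black lid: plain cylinder 50 mm diameter, 58 mm long, 0.15 kg; y = its axis. It lies in one of two bays (120 mm apart) of a low rack, axis level, 39 mm above the table. Both flat ends are free: take it from above end to end (58 mm); a finger on its round sides would later hit the wedge. On the slope it rolls unless held.
- plum_jar_center (a point): the same jar with dark plum contents, lying in the other bay of the rack; which bay is which varies. The point is its centre, y along its axis. Leave it alone.
- wedge_center (a point): blue plastic wedge, loose on the table: 56 mm long (x), 44 wide (y), 30 high, 0.12 kg. Point: centre of that outline, 15 mm above the underside. x points to the thin end (light blue sloping face): flat top from x = -28 to +6 mm, then down to a 4 mm high toe at +28. Take it across its width. In its axes, a jar lying against its slope has its axis at x = +43 mm, z = +10 mm.
- wedge_toe (a point): middle of the wedge's thin edge, 28 mm from wedge_center along the wedge's x, 2 mm above its underside.
- ramp_band (a point): centre, on the surface, of the 56 mm deep yellow band across the fixed white sloping board (240 mm in x, 200 in y); 17 mm above the table. z vertical, x level, pointing uphill, y across. The flat board rises 6 degrees towards x (10.5 mm per 100 mm), from 75 mm before this point to 165 mm beyond it; no lips or stops: the low end is the one nearer the band.
Things that resemble listed ones, but are neither listed nor needed, are in the scene too. What is meant by the part that bears wedge_center is not pink, and is the smaller of those in its own colour.

How it is judged:
On the way, in this order (a step that is already met when the one before it is completed fails the run):
1. the wedge stands on the yellow band, thin end uphill, let go (x of wedge_center in the frame of ramp_band between -0.02 and 0.02 m and y of wedge_center in the frame of ramp_band between -0.06 and 0.06 m and z of wedge_center in the frame of ramp_band between 0.008 and 0.022 m and x of wedge_toe in the frame of ramp_band above 0.005 m and angle between the y axis of wedge_center and the y axis of ramp_band, either way round below 0.21 rad and angle between wedge_center's own z axis and vertical below 0.16 rad and contact force between the fingers and wedge below 0.1 N), for 0.2 s.
2. the orange jar, still held, is down on the board just uphill of the wedge's thin end (within 12 mm of touching it and of the board) (contact force between the fingers and orange_jar above 0.5 N and x of orange_jar_center in the frame of wedge_center between 0.036 and 0.056 m and y of orange_jar_center in the frame of wedge_center between -0.018 and 0.018 m and z of orange_jar_center in the frame of wedge_center below 0.022 m), for 0.1 s.
At the end, for the whole second after the job is handed in: Wedge let go flat on the board, centre within 20 mm of the band's centre line and 60 mm sideways, thin end uphill within 12 degrees; orange jar let go at rest against its sloping face (axis 38 to 48 mm uphill of the wedge's centre), centred within 18 mm, lying across the slope within 12 degrees (x of wedge_center in the frame of ramp_band between -0.02 and 0.02 m and y of wedge_center in the frame of ramp_band between -0.06 and 0.06 m and z of wedge_center in the frame of ramp_band between 0.008 and 0.022 m and x of wedge_toe in the frame of ramp_band above 0.005 m and angle between the y axis of each of wedge_center, orange_jar_center and the y axis of ramp_band, either way round below 0.21 rad and angle between wedge_center's own z axis and vertical below 0.16 rad and x of orange_jar_center in the frame of wedge_center between 0.038 and 0.048 m and y of orange_jar_center in the frame of wedge_center between -0.018 and 0.018 m and z of orange_jar_center in the frame of wedge_center between 0.004 and 0.016 m and linear speed of each of orange_jar, wedge below 0.01 m/s); the robot touches nothing.
It fails at once if the plum jar is moved from its bay (more than 20 mm) (distance of plum_jar_center from where it was at the start of the episode above 0.02 m).
It also fails if it takes over 58 s, if anything falls off the work surface, if the arm or the gripper's body presses on something with over 40 N, if the wrist force passes 120 N, or if a joint passes its speed limit or range.

## Working session

There is one attempt and no reset: what is moved stays moved. The work goes in short steps, Python scripts to look and compute and a tool call to move; the robot and the scene stay as the last step left them, time stands still between calls to the robot, and variables do not carry over. Pictures are saved under pics/ and viewed, about 8 in all and at most 12, crops included, and the job is handed in when it is done.

Besides the shell and the picture viewer there is one more tool, called after "Request:" by a JSON object that holds its "method" and its "body". apply_moves: Moves the arm, as the interface text tells. Its arguments: {"type":"object","properties":{"commands":{"type":"array"}},"required":["commands"]}

```bash
mkdir -p pics
cat > h.py <<'E'
import numpy as np,cv2
from station import arm
def grab(n,f=None):
    c=arm.get_calibration(n); im,d=arm.get_image(n)
    if f: cv2.imwrite('pics/'+f,im[:,:,::-1])
    np.savez('/tmp/'+n,im=im,d=d,K=c['K'],P=c['pose']); return im,d,c
def cloud(d,K,P):
    v,u=np.mgrid[:d.shape[0],:d.shape[1]]
    p=np.stack([(u-K[0][2])/K[0][0]*d,-(v-K[1][2])/K[1][1]*d,-d],-1)
    P=np.array(P); w=p@P[:3,:3].T+P[:3,3]; w[d==0]=np.nan; return w
E
python3 - <<'E'
from h import *
a,_,c=grab('top'); b,_,c2=grab('side')
cv2.imwrite('pics/ts.png',cv2.resize(np.hstack([a,b])[:,:,::-1],(800,300)))
cv2.imwrite('pics/top.png',cv2.resize(a[:,:,::-1],(800,600)))
print(c,c2,arm.read_state(),arm.pinch_z)
E
```

```text
{'K': array([[465.85522719,   0.        , 250.63203677],
       [  0.        , 465.85522719, 189.92265603],
       [  0.        ,   0.        ,   1.        ]]), 'pose': array([[ 0.02294163,  0.99548352, -0.09212076,  0.40379325],
       [-0.99964533,  0.02408845,  0.01135641, -0.00128238],
       [ 0.01352416,  0.09182756,  0.99568308,  1.16319143],
       [ 0.        ,  0.        ,  0.        ,  1.        ]])} {'K': array([[355.45074928,   0.        , 250.57446963],
       [  0.        , 355.45074928, 189.7215796 ],
       [  0.        ,   0.        ,   1.        ]]), 'pose': array([[ 0.94984009,  0.19380786, -0.24544312,  0.28816074],
       [-0.31207055,  0.63855138, -0.70346579, -0.64267829],
       [ 0.02039084,  0.74477557,  0.66700342,  0.67444658],
       [ 0.        ,  0.        ,  0.        ,  1.        ]])} {'clock': 0.1, 'joint_positions': array([-1.49808013e+00,  2.45748031e-01,  1.55887245e+00, -4.33982743e-05,
        1.33873791e+00, -1.74098358e-01]), 'joint_velocities': array([-0.00056499, -0.00170554, -0.00053968,  0.0002327 , -0.00090935,
        0.00021608]), 'effort': array([-2.64114778e-04, -4.16914558e+01, -3.15525985e+01,  6.87083811e-02,
        3.10086866e-02, -4.38674044e-05]), 'tcp_pos': array([ 0.15876027, -0.62974824,  0.20446371]), 'tcp_rot': array([ 0.55819982, -0.55729336,  0.43507697, -0.43421781]), 'wrist_force': array([-0.58011864, -0.53350919, -0.1866844 ]), 'wrist_torque': array([-0.00909612,  0.05672402, -0.00191165]), 'grip_width': 0.09383544631267383} 0.0188
```

View pics/top.png

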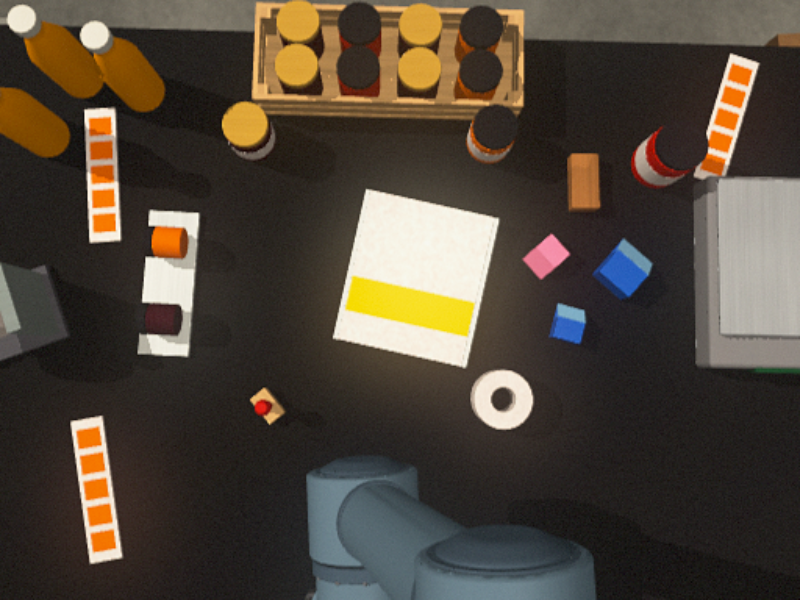

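View pics/ts.png

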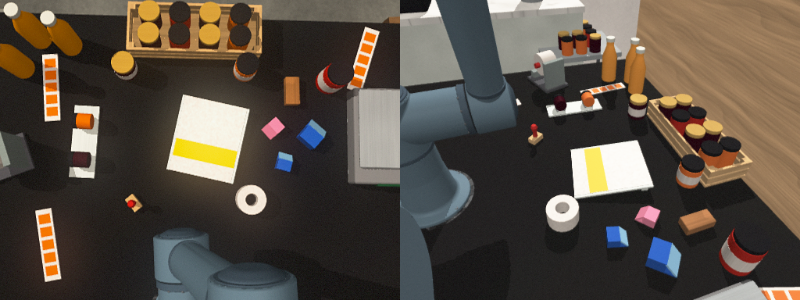

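Run:
```python
from h import *
z=np.load('/tmp/top.npz'); im,d=z['im'],z['d']; w=cloud(d,z['K'],z['P'])
def roi(a,b,c,e): 
    m=np.zeros(d.shape,bool); s=.64; m[int(b*s):int(e*s),int(a*s):int(c*s)]=1; return m&(d>0)
hsv=cv2.cvtColor(im,cv2.COLOR_RGB2HSV).astype(int); H,S,V=hsv[...,0],hsv[...,1],hsv[...,2]
blue=roi(535,295,600,350)&(S>80)&(H>90)&(H<130)
p=w[blue]; print('wedge n',len(p),'z',np.percentile(p[:,2],[2,20,50,80,98]))
t=p[p[:,2]>.026]; print('top',t.mean(0),cv2.minAreaRect((t[:,:2]*1000).astype(np.float32)))
dark=blue&(V<215); print('V',np.percentile(V[blue],[5,25,50,75,95]))
print('all',cv2.minAreaRect((p[:,:2]*1000).astype(np.float32)))
s=p[(p[:,2]<.024)&(p[:,2]>.006)]; print('slope',s.mean(0),len(s))
yel=roi(330,250,490,350)&(S>120)&(H>20)&(H<35); p=w[yel]
print('band',p.mean(0),cv2.minAreaRect((p[:,:2]*1000).astype(np.float32)))
bd=roi(330,185,505,370)&(V>120); p=w[bd]; A=np.c_[p[:,:2],np.ones(len(p))]; g=np.linalg.lstsq(A,p[:,2],rcond=None)[0]
print('board',cv2.minAreaRect((p[:,:2]*1000).astype(np.float32)),g,np.degrees(np.arctan2(g[1],g[0])),np.hypot(*g[:2]))
for n,r in (('orange',(135,222,200,262)),('plum',(135,298,200,340))):
    m=roi(*r)&(w[...,2]>.040); p=w[m]; print(n,p.mean(0),len(p),p[:,2].max(),cv2.minAreaRect((p[:,:2]*1000).astype(np.float32)))
    hi=p[p[:,2]>.055]; print(hi.mean(0),cv2.minAreaRect((hi[:,:2]*1000).astype(np.float32)))
    c,_,vt=np.linalg.svd(hi[:,:2]-hi[:,:2].mean(0)); print(vt[0])
rk=roi(130,205,210,360)&(w[...,2]>.006)&(V>120)&(S<60); p=w[rk]; print('rack',p.mean(0),cv2.minAreaRect((p[:,:2]*1000).astype(np.float32)))
cv2.imwrite('pics/crop.png',np.vstack([cv2.resize(im[150:240,320:430],(660,270),interpolation=cv2.INTER_NEAREST),cv2.resize(im[130:235,80:160],(660,320),interpolation=cv2.INTER_NEAREST)])[:,:,::-1])
```

```text
wedge n 465 z [-0.00260062  0.01160572  0.02658368  0.02984102  0.03336552]
top [ 0.46685517 -0.29196406  0.02941389] ((467.9255065917969, -292.0543518066406), (44.598575592041016, 38.07371139526367), 75.6053466796875)
V [ 89.4 186.  193.  196.  202. ]
all ((474.83984375, -299.2412414550781), (55.366661071777344, 57.402549743652344), 75.49116516113281)
slope [ 0.48436985 -0.29171933  0.01541967] 120
band [ 0.49674833 -0.04227864  0.01663901] ((472.94219970703125, -38.18811798095703), (198.34683227539062, 104.0732421875), 79.44831848144531)
board ((543.0040283203125, -52.53987121582031), (223.5098876953125, 247.5101776123047), 78.83973693847656) [ 0.10469503 -0.01682553 -0.03663272] -9.12993550361013 0.1060384217926585
orange [0.58426932 0.33846906 0.05695939] 519 0.06634908998139388 ((586.4823608398438, 340.41790771484375), (58.749507904052734, 48.78266143798828), 87.54631042480469)
[0.58548541 0.33997583 0.06033614] ((586.070068359375, 340.18072509765625), (57.87282180786133, 39.83753967285156), 88.49205017089844)
[-0.01171868 -0.99993133]
plum [0.46602464 0.34152482 0.05708727] 531 0.06829577835280776 ((466.5921630859375, 343.5726623535156), (60.08001708984375, 48.69443893432617), 88.3995132446289)
[0.46654666 0.34333164 0.06046294] ((466.4544982910156, 343.1302795410156), (38.115413665771484, 58.34347152709961), 1.3413925170898438)
[-0.05300657 -0.99859416]
rack [0.52257272 0.33807515 0.00908521] ((526.5215454101562, 341.510986328125), (80.50871276855469, 229.31637573242188), 88.44992065429688)
```

View pics/crop.png

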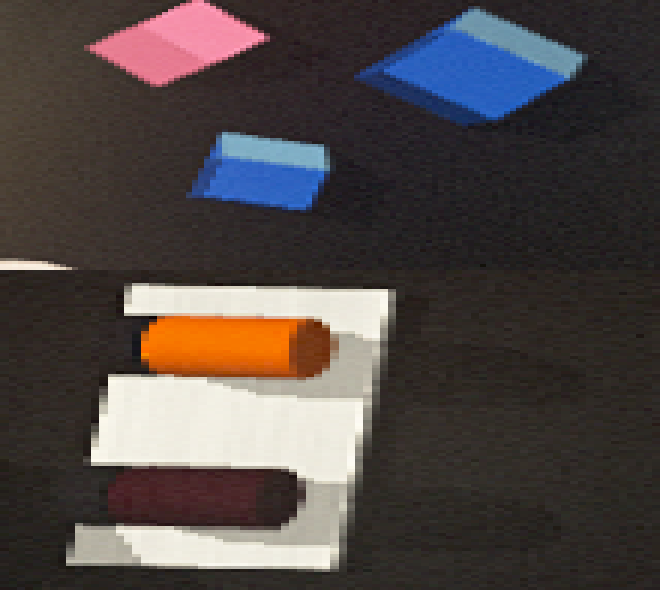

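```bash
cat >> h.py <<'E'
from scipy.spatial.transform import Rotation as R
def Rs(s): q=s['tcp_rot']; return R.from_quat([q[1],q[2],q[3],q[0]])
def down(yaw): # tool x at yaw (deg), z down
    a=np.radians(yaw); x=np.array([np.cos(a),np.sin(a),0]); zz=np.array([0,0,-1.]); return R.from_matrix(np.c_[x,np.cross(zz,x),zz])
def plan(pos,yaw,s=None):
    s=s or arm.read_state(); r0=Rs(s); best=min((down(yaw),down(yaw+180)),key=lambda r:(r0.inv()*r).magnitude())
    print('t',s['clock'],'at',s['tcp_pos'].round(4),'toolx yaw',np.degrees(np.arctan2(*r0.as_matrix()[1::-1,0])).round(2),'grip',s['grip_width'],'j6',s['joint_positions'][5])
    print('turn deg (tool)',np.degrees((r0.inv()*best).as_rotvec()).round(2),'then shift mm (new tool)',(1000*best.inv().apply(np.array(pos)-s['tcp_pos'])).round(1))
E
python3 -c "
from h import *
plan((.478,-.295,.25),75.6)"
```

```text
t 0.1 at [ 0.1588 -0.6297  0.2045] toolx yaw -75.86 grip 0.09383544631267383 j6 -0.1740983583360164
turn deg (tool) [-87.96  22.45  22.29] then shift mm (new tool) [-403.6 -226.   -45.5]
```

```bash
sed -i 's/zz=np.array(\[0,0,-1.\]); return .*/yy=np.array([0,0,-1.]); return R.from_matrix(np.c_[x,yy,np.cross(x,yy)])/' h.py
python3 -c "
from h import *
plan((.478,-.295,.25),75.6)"
```

```text
t 0.1 at [ 0.1588 -0.6297  0.2045] toolx yaw -75.86 grip 0.09383544631267383 j6 -0.1740983583360164
turn deg (tool) [ 1.000e-02  2.854e+01 -1.000e-01] then shift mm (new tool) [-403.6  -45.5  226. ]
```

Request:
{"method": "apply_moves", "body": {"commands": [[[0,-15,0],[0,9.5,0],1],[[0,-15,0],[0,9.5,0],1],[[0,-15,0],[0,9.5,0],1],[[-45,0,25],[0,0,0],1],[[-45,0,25],[0,0,0],1],[[-45,0,25],[0,0,0],1],[[-45,0,25],[0,0,0],1],[[-45,0,25],[0,0,0],1]]}}

```text
clock: 1.1
tcp_pos: [0.3365, -0.4418, 0.25]
tcp_rot: [0.434, -0.433, 0.559, -0.558]
wrist_force: [0.3, -1.1, 1.2]
grip_width: 0.094
```

Request:
{"method": "apply_moves", "body": {"commands": [[[-45,0,25],[0,0,0],1],[[-45,0,25],[0,0,0],1],[[-45,0,25],[0,0,0],1],[[-45,0,25],[0,0,0],1],[[0,0,0],[0,0,0],1],[[0,0,0],[0,0,0],1]]}}

```text
clock: 1.85
tcp_pos: [0.4768, -0.2939, 0.2501]
tcp_rot: [0.433, -0.434, 0.559, -0.558]
wrist_force: [0.8, 0.1, 0.5]
grip_width: 0.0939
```

Run:
```python
from h import *
plan((.478,-.295,.25),75.6)
im,d,c=grab('wrist','w1.png'); a,_,_=grab('top')
print(c['pose'].round(3))
cv2.imwrite('pics/w1.png',np.hstack([cv2.resize(im,(400,300)),cv2.resize(a,(400,300))])[:,:,::-1])
```

```text
t 1.85 at [ 0.4768 -0.2939  0.2501] toolx yaw -104.35 grip 0.09388833739626984 j6 1.0667892252294877
turn deg (tool) [ 0.05  0.05 -0.  ] then shift mm (new tool) [0.8 0.1 1.4]
[[-0.249  0.932  0.263  0.552]
 [-0.969 -0.24  -0.067 -0.313]
 [ 0.    -0.271  0.963  0.429]
 [ 0.     0.     0.     1.   ]]
```

View pics/w1.png

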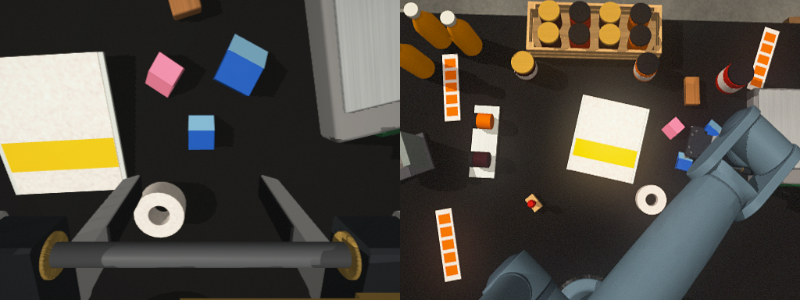

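```bash
cat >> h.py <<'E'
def at_z(m,K,P,z): # mask pixels -> world on plane z (rays)
    v,u=np.nonzero(m); r=np.stack([(u-K[0][2])/K[0][0],-(v-K[1][2])/K[1][1],-np.ones(len(u))],-1)@P[:3,:3].T
    return P[:3,3]+r*((z-P[2,3])/r[:,2])[:,None]
def rect(p): return cv2.minAreaRect((p[:,:2]*1000).astype(np.float32))
E
python3 - <<'E'
from h import *
z=np.load('/tmp/wrist.npz'); im,d,K,P=z['im'],z['d'],z['K'],z['P']; w=cloud(d,K,P)
hsv=cv2.cvtColor(im,cv2.COLOR_RGB2HSV).astype(int); H,S,V=hsv[...,0],hsv[...,1],hsv[...,2]
m=np.zeros(d.shape,bool); m[140:200,230:285]=1
b=m&(H>90)&(H<130)&(S>60)&(V>60); p=w[b]
print(len(p),np.percentile(p[:,2],[1,20,50,80,99]),S[b].min(),np.percentile(S[b],[10,30,50,70,90]),np.percentile(V[b],[10,30,50,70,90]))
t=p[p[:,2]>.027];print('top',len(t),t.mean(0),rect(t))
for n,mm in(('light',b&(S<150)),('dark',b&(S>=150)&(V>150))):
    print(n,mm.sum(),w[mm].mean(0))
print('light on z17',rect(at_z(b&(S<150),K,P,.017)))
y=(H>20)&(H<35)&(S>120)&(np.arange(512)<170)[None]&(np.arange(384)<230)[:,None]
q=w[y&(d>0)]; print('band',q.mean(0),rect(q),np.percentile(q[:,2],[1,50,99]))
B=(V>110)&(np.arange(512)<165)[None]&(np.arange(384)<255)[:,None]&(d>0)
q=w[B]; q=q[q[:,2]>.004]; g=np.linalg.lstsq(np.c_[q[:,:2],np.ones(len(q))],q[:,2],rcond=None)[0]; print(g,np.degrees(np.arctan2(g[1],g[0])))
E
```

```text
1532 [nan nan nan nan nan] 65 [ 92.  93. 195. 202. 203.] [163. 189. 190. 211. 212.]
top 886 [ 0.46467783 -0.29227875  0.02958223] ((464.97003173828125, -292.2090759277344), (43.536399841308594, 37.822357177734375), 77.25907897949219)
light 683 [nan nan nan]
dark 783 [nan nan nan]
light on z17 ((490.1774597167969, -298.70733642578125), (46.0285758972168, 26.93333625793457), 76.50469207763672)
band [ 0.49600654 -0.04320096  0.0172331 ] ((495.42022705078125, -42.18256378173828), (198.51222229003906, 56.16497802734375), 78.6937255859375) [0.01346683 0.01725647 0.02086617]
[ 0.09799563 -0.03144154 -0.03277921] -17.788648794733273
```

```bash
python3 -c "
from h import *
plan((.4691,-.2935,.007),77)"
```

```text
t 1.95 at [ 0.4765 -0.2946  0.2502] toolx yaw -104.45 grip 0.09407862451541786 j6 1.066948928089937
turn deg (tool) [ 0.03 -1.45 -0.  ] then shift mm (new tool) [  0.6 243.2  -7.4]
```

Request:
{"method": "apply_moves", "body": {"commands": [[[0,0,0],[0,-1.4,0],1],[[0.5,45,-7],[0,0,0],1],[[0,45,0],[0,0,0],1],[[0,45,0],[0,0,0],1],[[0,40,0],[0,0,0],1],[[0,35,0],[0,0,0],1],[[0,20,0],[0,0,0],1],[[0,0,0],[0,0,0],1]]}}

```text
clock: 2.95
tcp_pos: [0.4688, -0.2923, 0.0189]
tcp_rot: [0.44, -0.44, 0.555, -0.552]
wrist_force: [0.8, 0.2, 0.5]
grip_width: 0.0939
```

```bash
python3 -c "
from h import *
plan((.4691,-.2935,.007),77)"
```

```text
t 2.95 at [ 0.4688 -0.2923  0.0189] toolx yaw -103.0 grip 0.09394257082667902 j6 1.034875308879471
turn deg (tool) [ 0.19  0.   -0.11] then shift mm (new tool) [ 1.1 11.9  0.6]
```

Request:
{"method": "apply_moves", "body": {"commands": [[[1,12,0.5],[0,0,0],1],[[0,0,0],[0,0,0],1],[[0,0,0],[0,0,0],0.2],[[0,0,0],[0,0,0],0.2],[[0,0,0],[0,0,0],0.2],[[0,0,0],[0,0,0],0.2],[[0,0,0],[0,0,0],0.2],[[0,0,0],[0,0,0],0.2]]}}

```text
clock: 3.95
tcp_pos: [0.4706, -0.2938, 0.0085]
tcp_rot: [0.44, -0.44, 0.553, -0.553]
wrist_force: [-0.8, -0.0, 0.2]
grip_width: 0.044
```

Request:
{"method": "apply_moves", "body": {"commands": [[[0,-25,0],[0,0,0],0.2],[[0,-45,0],[0,0,0],0.2],[[0,-40,0],[0,0,0],0.2],[[0,0,0],[0,0,0],0.2]]}}

```text
clock: 4.45
tcp_pos: [0.4724, -0.2954, 0.1218]
tcp_rot: [-0.441, 0.44, -0.551, 0.556]
wrist_force: [0.4, -0.1, -1.4]
grip_width: 0.0441
```

Run:
```python
from h import *
u=np.array([np.cos(np.radians(-11.1)),np.sin(np.radians(-11.1))])
p=np.array([.496,-.0425])-.0066*u
plan((*p,.08),78.9)
im,d,c=grab('side'); cv2.imwrite('pics/s2.png',im[:,:,::-1])
```

```text
t 4.45 at [ 0.4724 -0.2954  0.1218] toolx yaw -102.96 grip 0.04407338660356569 j6 1.0344876813195225
turn deg (tool) [-0.35 -1.86  0.21] then shift mm (new tool) [-252.8   41.8  -32.1]
```

Request:
{"method": "apply_moves", "body": {"commands": [[[0,0,0],[0,-1.9,0],0.2],[[-42,2,-5],[0,0,0],0.2],[[-42,5,-5],[0,0,0],0.2],[[-42,5,-5],[0,0,0],0.2],[[-42,10,-6],[0,0,0],0.2],[[-42,10,-6],[0,0,0],0.2],[[-43,10,-5],[0,0,0],0.2],[[0,0,0],[6,0,0],0.2]]}}

```text
clock: 5.5
tcp_pos: [0.4865, -0.0366, 0.0735]
tcp_rot: [-0.473, 0.427, -0.517, 0.572]
wrist_force: [0.0, -0.3, -1.4]
grip_width: 0.044
```

Request:
{"method": "apply_moves", "body": {"commands": [[[0,0,0],[0,0,0],0.2],[[0,0,0],[0,0,0],0.2]]}}

```text
clock: 5.75
tcp_pos: [0.4875, -0.0397, 0.0759]
tcp_rot: [-0.472, 0.426, -0.517, 0.573]
wrist_force: [0.3, 0.6, -1.4]
grip_width: 0.0436
```

Run:
```python
from h import *
u=np.array([np.cos(np.radians(-11.1)),np.sin(np.radians(-11.1))])
p=np.array([.496,-.0425])-.0066*u
plan((*p,.0245),78.9)
s=arm.read_state(); print(Rs(s).as_matrix().round(3),s['tcp_pos'])
im,d,c=grab('wrist','w2.png')
```

```text
t 5.75 at [ 0.4875 -0.0397  0.0759] toolx yaw -101.08 grip 0.04362669122769047 j6 1.4342705804894973
turn deg (tool) [-5.88  0.02 -0.  ] then shift mm (new tool) [ 1.1 51.4  2.3]
[[-0.192  0.101  0.976]
 [-0.981 -0.02  -0.191]
 [-0.    -0.995  0.102]] [ 0.48745729 -0.03966458  0.07594099]
```

View pics/w2.png

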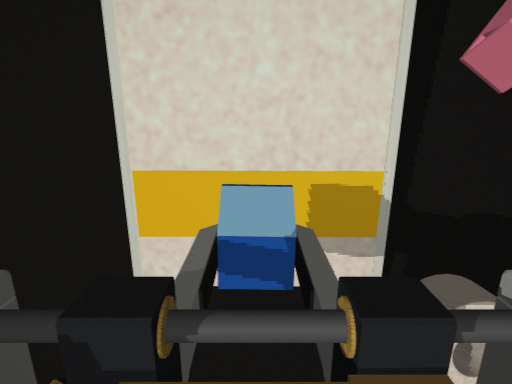

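Request:
{"method": "apply_moves", "body": {"commands": [[[1,16,-1],[0,0,0],0.2],[[0,16,-1],[0,0,0],0.2],[[0,12,-1],[0,0,0],0.2],[[0,4,0],[0,0,0],0.2],[[0,0,0],[0,0,0],0.2],[[0,0,0],[0,0,0],0.2]]}}

```text
clock: 6.55
tcp_pos: [0.49, -0.0408, 0.0289]
tcp_rot: [-0.473, 0.425, -0.516, 0.574]
wrist_force: [0.0, 0.8, -1.5]
grip_width: 0.0437
```

Request:
{"method": "apply_moves", "body": {"commands": [[[0,1,0],[0,0,0],0.2],[[0,1,0],[0,0,0],0.2],[[0,0,0],[0,0,0],0.2]]}}

```text
clock: 6.92
tcp_pos: [0.4897, -0.0407, 0.0265]
tcp_rot: [-0.472, 0.425, -0.517, 0.574]
wrist_force: [0.6, -0.7, -1.8]
grip_width: 0.0438
```

Request:
{"method": "apply_moves", "body": {"commands": [[[0,1,0],[0,0,0],0.2],[[0,0,0],[0,0,0],0.2]]}}

```text
clock: 7.18
tcp_pos: [0.4897, -0.0407, 0.0253]
tcp_rot: [-0.472, 0.425, -0.517, 0.574]
wrist_force: [0.7, 0.5, -1.2]
grip_width: 0.0439
```

Request:
{"method": "apply_moves", "body": {"commands": [[[0,1,0],[0,0,0],0.2],[[0,0,0],[0,0,0],0.2]]}}

```text
clock: 7.42
tcp_pos: [0.4899, -0.0408, 0.025]
tcp_rot: [-0.472, 0.426, -0.517, 0.573]
wrist_force: [-4.5, 0.9, 6.2]
grip_width: 0.0439
```

Request:
{"method": "apply_moves", "body": {"commands": [[[0,0,0],[0,0,0],1],[[0,0,0],[0,0,0],1],[[0,0,0],[0,0,0],1],[[0,0,0],[0,0,0],1],[[0,-30,0],[0,0,0],1],[[0,-60,0],[0,0,0],1],[[0,-60,0],[0,0,0],1],[[0,-60,0],[-6,0,0],1]]}}

```text
clock: 8.43
tcp_pos: [0.4665, -0.036, 0.2349]
tcp_rot: [0.449, -0.45, 0.547, -0.545]
wrist_force: [-0.2, -0.5, -0.4]
grip_width: 0.0943
```

Request:
{"method": "apply_moves", "body": {"commands": [[[0,0,-40],[0,0,0],1],[[0,0,-40],[0,0,0],1],[[0,0,0],[0,0,0],1],[[0,0,0],[0,0,0],1]]}}

```text
clock: 8.93
tcp_pos: [0.3903, -0.0214, 0.2335]
tcp_rot: [-0.45, 0.449, -0.546, 0.546]
wrist_force: [1.5, -0.6, -1.0]
grip_width: 0.0937
```

```bash
cat > m.py <<'E'
from h import *
def wedge():
    im,d,c=grab('wrist','w3.png'); K,P=c['K'],c['pose']; w=cloud(d,K,P)
    hsv=cv2.cvtColor(im,cv2.COLOR_RGB2HSV).astype(int); H,S,V=hsv[...,0],hsv[...,1],hsv[...,2]
    dist=np.hypot(w[...,0]-.496,w[...,1]+.0425); near=dist<.07
    b=near&(H>90)&(H<130)&(S>60)&(V>60); p=w[b]
    A=np.radians(-11.1); u=np.array([np.cos(A),np.sin(A)]); v=np.array([-u[1],u[0]])
    print('all',rect(p),len(p)); l=b&(S<150); k=b&(S>=150)&(V>150)
    for n,m,z in(('light',l,.034),('top',k,.046)): 
        r=rect(at_z(m,K,P,z)); q=np.array(r[0])/1000-[.496,-.0425]; print(n,r,'band frame',q@u,q@v,'z',w[m][:,2].mean())
    y=(H>20)&(H<35)&(S>120)&(np.hypot(w[...,0]-.496,w[...,1]+.0425)<.13); print('band',rect(w[y]))
    return im
E
python3 - <<'E'
from m import *
wedge(); plan((.586,.340,.25),88)
E
```

```text
all ((492.1266174316406, -42.52473449707031), (44.49522399902344, 57.792423248291016), 77.62593078613281) 1942
light ((491.5447082519531, -41.531402587890625), (44.16483688354492, 56.25377655029297), 77.92864990234375) band frame -0.004558421386854786 9.27360060841722e-05 z 0.036673633760855584
top ((480.4432373046875, -39.50712203979492), (41.45386505126953, 32.93204879760742), 77.491943359375) band frame -0.01584193185884909 -5.812936030511431e-05 z 0.04556914526121339
band ((463.500244140625, -36.59190368652344), (197.75491333007812, 119.64684295654297), 78.98670959472656)
t 8.975 at [ 0.3904 -0.0214  0.2334] toolx yaw -101.07 grip 0.09398731943096333 j6 1.416973044637364
turn deg (tool) [-0.02 -9.07  0.  ] then shift mm (new tool) [-368.   -16.6  182.8]
```

View pics/w3.png

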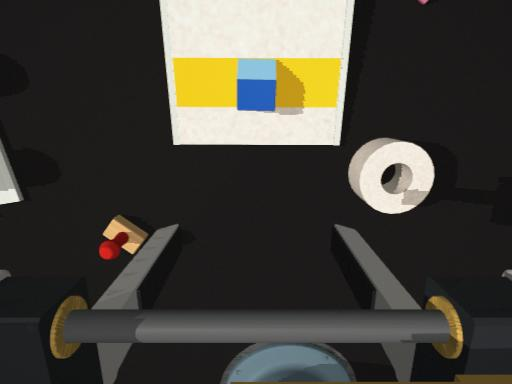

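Request:
{"method": "apply_moves", "body": {"commands": [[[0,-5,0],[0,-9,0],1],[[-46,0,13],[0,0,0],1],[[-46,0,13],[0,0,0],1],[[-46,0,13],[0,0,0],1],[[-46,0,13],[0,0,0],1],[[-46,0,13],[0,0,0],1],[[-46,0,13],[0,0,0],1],[[-46,0,13],[0,0,0],1]]}}

```text
clock: 9.98
tcp_pos: [0.4934, 0.2993, 0.2374]
tcp_rot: [0.491, -0.491, 0.509, -0.509]
wrist_force: [0.3, -0.6, 0.3]
grip_width: 0.0943
```

Request:
{"method": "apply_moves", "body": {"commands": [[[-46,0,13],[0,0,0],1],[[0,0,0],[0,0,0],1],[[0,0,0],[0,0,0],1]]}}

```text
clock: 10.35
tcp_pos: [0.5071, 0.3426, 0.2373]
tcp_rot: [0.49, -0.492, 0.509, -0.509]
wrist_force: [-0.3, -0.5, -1.1]
grip_width: 0.0942
```

Run:
```python
from h import *
im,d,c=grab('wrist','w4.png'); K,P=c['K'],c['pose']; w=cloud(d,K,P)
hsv=cv2.cvtColor(im,cv2.COLOR_RGB2HSV).astype(int); H,S,V=hsv[...,0],hsv[...,1],hsv[...,2]
for n,c0 in(('orange',(.586,.340)),('plum',(.466,.343))):
    m=(abs(w[...,0]-c0[0])<.05)&(abs(w[...,1]-c0[1])<.06)
    j=w[m&(w[...,2]>.050)&(w[...,2]<.07)]; r=w[m&(V>150)&(S<50)]
    print(n,rect(j),len(j),np.percentile(j[:,2],98),'rack z',np.percentile(r[:,2],[5,25,50,75,95]).round(4))
    hi=j[j[:,2]>.058]; print(rect(hi))
    if n=='orange':
        # local frame profile of rack along y at jar x
        e=w[(abs(w[...,0]-c0[0])<.012)&(abs(w[...,1]-c0[1])<.08)]
        for a in range(-70,75,6):
            q=e[abs(e[:,1]-c0[1]-a/1000)<.003]; print(a,len(q),np.median(q[:,2]).round(3) if len(q) else None,end='; ')
plan((.586,.340,.10),88)
```

```text
orange ((583.9801025390625, 340.7005920410156), (58.22502136230469, 44.05948257446289), 88.08441162109375) 2005 0.06422629141381166 rack z [0.0063 0.0072 0.0077 0.0083 0.0091]
((584.6094360351562, 340.7340393066406), (57.84278869628906, 33.346866607666016), 87.8885269165039)
-70 83 -0.0; -64 99 -0.0; -58 87 -0.0; -52 84 -0.0; -46 95 -0.0; -40 78 0.006; -34 63 0.008; -28 60 0.061; -22 124 0.062; -16 119 0.062; -10 126 0.062; -4 125 0.062; 2 118 0.062; 8 121 0.062; 14 116 0.062; 20 127 0.063; 26 119 0.062; 32 29 0.06; 38 87 0.008; 44 77 -0.0; 50 88 -0.0; 56 90 -0.0; 62 84 -0.0; 68 92 -0.0; 74 88 -0.0; plum ((464.7701110839844, 344.4211730957031), (57.896018981933594, 43.47492218017578), 88.30687713623047) 1540 0.0641103383031863 rack z [0.0064 0.0072 0.0077 0.0083 0.0614]
((464.69451904296875, 344.55755615234375), (57.509361267089844, 32.30323791503906), 87.98554229736328)
t 10.4 at [0.5071 0.3422 0.2376] toolx yaw -92.09 grip 0.0938776111082009 j6 2.015978390769659
turn deg (tool) [ 0.05 -0.09  0.04] then shift mm (new tool) [ -0.6 137.6  78.9]
```

View pics/w4.png

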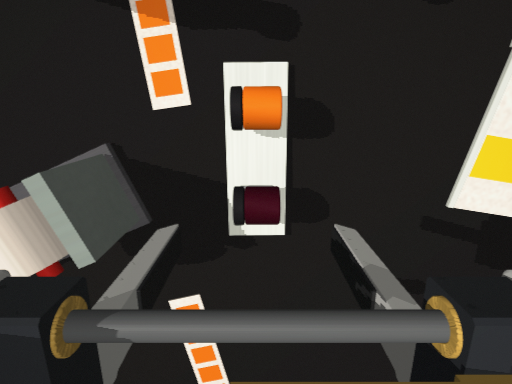

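Request:
{"method": "apply_moves", "body": {"commands": [[[-1,20,39],[0,0,0],1],[[0,20,39],[0,0,0],1],[[0,50,0],[0,0,0],1],[[0,50,0],[0,0,0],1],[[0,40,0],[0,0,0],1],[[0,20,0],[0,0,0],1],[[0,0,0],[0,0,0],1],[[0,0,0],[0,0,0],1]]}}

```text
clock: 11.4
tcp_pos: [0.5866, 0.3413, 0.0407]
tcp_rot: [-0.492, 0.49, -0.508, 0.509]
wrist_force: [-0.5, 0.3, 0.6]
grip_width: 0.094
```

```bash
python3 -c "
from h import *
plan((.5852,.3407,.022),88)"
```

```text
t 11.4 at [0.5866 0.3413 0.0407] toolx yaw -92.08 grip 0.09401925553697618 j6 1.9673575278094673
turn deg (tool) [-0.2  -0.08 -0.08] then shift mm (new tool) [ 0.7 18.7 -1.4]
```

Request:
{"method": "apply_moves", "body": {"commands": [[[0.5,18,-1],[0,0,0],1],[[0,0,0],[0,0,0],1],[[0,0,0],[0,0,0],0.4],[[0,0,0],[0,0,0],0.4],[[0,0,0],[0,0,0],0.4],[[0,0,0],[0,0,0],0.4],[[0,0,0],[0,0,0],0.4],[[0,0,0],[0,0,0],0.4]]}}

```text
clock: 12.4
tcp_pos: [0.5841, 0.3406, 0.0205]
tcp_rot: [-0.491, 0.491, -0.509, 0.509]
wrist_force: [-0.2, -0.1, 1.3]
grip_width: 0.0578
```

```bash
python3 -c "
from h import *
plan((.5852,.3407,.022),88)"
```

```text
t 12.4 at [0.5841 0.3406 0.0205] toolx yaw -92.06 grip 0.05779163764754209 j6 1.9673478029016922
turn deg (tool) [-0.01 -0.06 -0.01] then shift mm (new tool) [-0.2 -1.5  1.1]
```

Request:
{"method": "apply_moves", "body": {"commands": [[[0,-20,0],[0,0,0],0.4],[[0,-50,0],[0,0,0],0.4],[[0,-50,0],[0,0,0],0.4],[[0,-20,0],[0,0,0],0.4],[[0,0,0],[0,10,0],0.4],[[0,0,0],[0,0,0],0.4]]}}

```text
clock: 13.15
tcp_pos: [0.5833, 0.3402, 0.1594]
tcp_rot: [0.445, -0.446, 0.55, -0.549]
wrist_force: [-1.0, -0.1, -2.1]
grip_width: 0.0581
```

```bash
python3 -c "
from h import *
plan((.5391,-.0522,.13),78)
print(arm.read_state()['wrist_force'])"
```

```text
t 13.15 at [0.5833 0.3402 0.1594] toolx yaw -101.95 grip 0.05807619788013756 j6 2.139878406399857
turn deg (tool) [0.08 0.05 0.05] then shift mm (new tool) [393.1  29.4  38.4]
[-0.95364888 -0.10936452 -2.05396018]
```

Request:
{"method": "apply_moves", "body": {"commands": [[[48,0,5],[0,0,0],0.4],[[49,0,5],[0,0,0],0.4],[[49,0,5],[0,0,0],0.4],[[49,0,5],[0,0,0],0.4],[[49,0,5],[0,0,0],0.4],[[49,10,5],[0,0,0],0.4],[[50,10,4],[0,0,0],0.4],[[50,10,4],[0,0,0],0.4]]}}

```text
clock: 14.15
tcp_pos: [0.5378, -0.053, 0.1289]
tcp_rot: [0.445, -0.446, 0.55, -0.548]
wrist_force: [0.8, -0.3, -2.0]
grip_width: 0.0578
```

Request:
{"method": "apply_moves", "body": {"commands": [[[0,0,0],[0,0,0],0.4],[[0,0,0],[0,0,0],0.4]]}}

```text
clock: 14.4
tcp_pos: [0.5386, -0.0513, 0.1297]
tcp_rot: [0.445, -0.445, 0.55, -0.549]
wrist_force: [0.1, -0.1, -0.6]
grip_width: 0.0581
```

Run:
```python
from h import *
plan((.5391,-.0522,.065),78)
im,d,c=grab('wrist'); t,_,_=grab('top'); s,_,_=grab('side')
cv2.imwrite('pics/c5.png',np.hstack([cv2.resize(im,(400,300)),cv2.resize(s[100:300,150:400],(400,320))[:300]])[:,:,::-1])
```

```text
t 14.4 at [ 0.5386 -0.0513  0.1297] toolx yaw -101.99 grip 0.058062559351915316 j6 1.4750372720766005
turn deg (tool) [ 0.08  0.01 -0.03] then shift mm (new tool) [ 0.8 64.7  0.7]
```

View pics/c5.png

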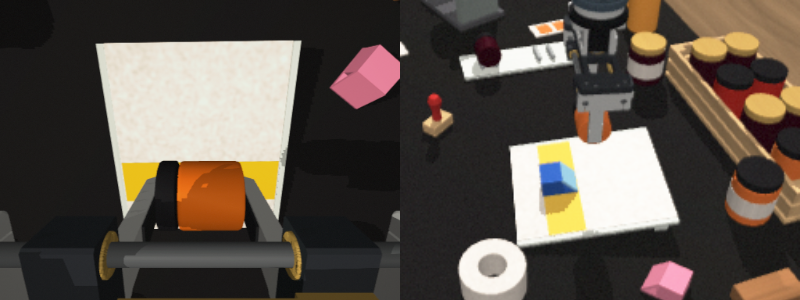

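Run:
```python
from h import *
from scipy.optimize import least_squares
z=np.load('/tmp/wrist.npz'); im,d,K,P=z['im'],z['d'],z['K'],z['P']; w=cloud(d,K,P); s=arm.read_state()
hsv=cv2.cvtColor(im,cv2.COLOR_RGB2HSV); m=(hsv[...,0]<14)&(hsv[...,1]>150)&(hsv[...,2]>60); m[:200]=0
m=cv2.erode(m.astype(np.uint8),np.ones((5,5)))>0
q=Rs(s).inv().apply(w[m&(d>0)]-s['tcp_pos'])*1000
print(len(q),np.percentile(q,[1,50,99],axis=0).round(1))
f=least_squares(lambda c:np.hypot(q[:,1]-c[0],q[:,2]-c[1])-25,[-19,0],loss='soft_l1'); print('jar axis in tool y,z',f.x,f.cost/len(q))
```

```text
6748 [[-12.2 -42.9 -15.2]
 [  7.8 -39.1   9.5]
 [ 27.7 -18.8  24.3]]
jar axis in tool y,z [-16.96789121  -0.54840069] 0.13120170287491206
```

Request:
{"method": "apply_moves", "body": {"commands": [[[0.5,35,0],[0,0,0],0.4],[[0,35,0],[0,0,0],0.4],[[0,22,0],[0,0,0],0.4],[[0,4,0],[0,0,0],0.4],[[0,0,0],[0,0,0],0.4],[[0,0,0],[0,0,0],0.4]]}}

```text
clock: 15.3
tcp_pos: [0.54, -0.0523, 0.0357]
tcp_rot: [-0.445, 0.444, -0.549, 0.55]
wrist_force: [-0.0, 0.1, -1.6]
grip_width: 0.0576
```

Request:
{"method": "apply_moves", "body": {"commands": [[[0,1,0],[0,0,0],0.4],[[0,1,0],[0,0,0],0.4],[[0,0,0],[0,0,0],0.4]]}}

```text
clock: 15.68
tcp_pos: [0.5389, -0.0522, 0.0323]
tcp_rot: [-0.445, 0.445, -0.55, 0.55]
wrist_force: [-0.3, 0.2, -0.7]
grip_width: 0.0582
```

Request:
{"method": "apply_moves", "body": {"commands": [[[0,1,0],[0,0,0],0.4],[[0,0,0],[0,0,0],0.4]]}}

```text
clock: 15.92
tcp_pos: [0.5388, -0.0522, 0.0311]
tcp_rot: [0.445, -0.445, 0.55, -0.55]
wrist_force: [0.0, -0.4, -1.4]
grip_width: 0.058
```

Request:
{"method": "apply_moves", "body": {"commands": [[[0,1,0],[0,0,0],0.4],[[0,0,0],[0,0,0],0.4]]}}

```text
clock: 16.18
tcp_pos: [0.5388, -0.0522, 0.0302]
tcp_rot: [0.445, -0.445, 0.55, -0.55]
wrist_force: [0.2, -0.2, -1.5]
grip_width: 0.0581
```

Request:
{"method": "apply_moves", "body": {"commands": [[[0,0.5,0],[0,0,0],0.4],[[0,0,0],[0,0,0],0.4]]}}

```text
clock: 16.42
tcp_pos: [0.5389, -0.0522, 0.0297]
tcp_rot: [0.445, -0.445, 0.55, -0.55]
wrist_force: [-0.2, -0.0, -1.5]
grip_width: 0.058
```

Request:
{"method": "apply_moves", "body": {"commands": [[[0,0.2,-1.5],[0,0,0],0.4],[[0,0.2,-1.5],[0,0,0],0.4],[[0,0,0],[0,0,0],0.4]]}}

```text
clock: 16.8
tcp_pos: [0.5358, -0.0515, 0.0293]
tcp_rot: [0.445, -0.445, 0.55, -0.55]
wrist_force: [-0.3, 1.0, -1.2]
grip_width: 0.0582
```

Request:
{"method": "apply_moves", "body": {"commands": [[[0,0.1,-1],[0,0,0],0.4],[[0,0,0],[0,0,0],0.4]]}}

```text
clock: 17.05
tcp_pos: [0.5349, -0.0514, 0.0293]
tcp_rot: [0.445, -0.445, 0.55, -0.55]
wrist_force: [-0.4, -0.1, -1.3]
grip_width: 0.0581
```

Request:
{"method": "apply_moves", "body": {"commands": [[[0,0.1,-1],[0,0,0],0.4],[[0,0,0],[0,0,0],0.4]]}}

```text
clock: 17.3
tcp_pos: [0.5339, -0.0511, 0.0291]
tcp_rot: [0.445, -0.445, 0.55, -0.55]
wrist_force: [-0.3, 0.1, -1.7]
grip_width: 0.0581
```

Request:
{"method": "apply_moves", "body": {"commands": [[[0,0.3,-0.5],[0,0,0],0.4],[[0,0,0],[0,0,0],0.4]]}}

```text
clock: 17.55
tcp_pos: [0.5335, -0.051, 0.0288]
tcp_rot: [0.445, -0.445, 0.55, -0.55]
wrist_force: [-0.3, 0.3, -1.7]
grip_width: 0.058
```

Request:
{"method": "apply_moves", "body": {"commands": [[[0,0.3,-0.5],[0,0,0],0.4],[[0,0,0],[0,0,0],0.4]]}}

```text
clock: 17.8
tcp_pos: [0.533, -0.051, 0.0285]
tcp_rot: [0.445, -0.445, 0.55, -0.55]
wrist_force: [0.2, -0.8, -0.6]
grip_width: 0.0578
```

Run:
```python
from h import *
s,d,c=grab('side'); w=cloud(d,c['K'],c['pose'])
hsv=cv2.cvtColor(s,cv2.COLOR_RGB2HSV).astype(int)
near=(np.hypot(w[...,0]-.51,w[...,1]+.045)<.07)
b=near&(hsv[...,0]>90)&(hsv[...,0]<130)&(hsv[...,1]>60); print('wedge outline',rect(w[b]),b.sum())
cv2.imwrite('pics/s6.png',cv2.resize(s[150:270,190:350],(800,600))[:,:,::-1])
```

```text
wedge outline ((512.1563110351562, -51.19859313964844), (115.120849609375, 106.76907348632812), 58.50422668457031) 493
```

View pics/s6.png

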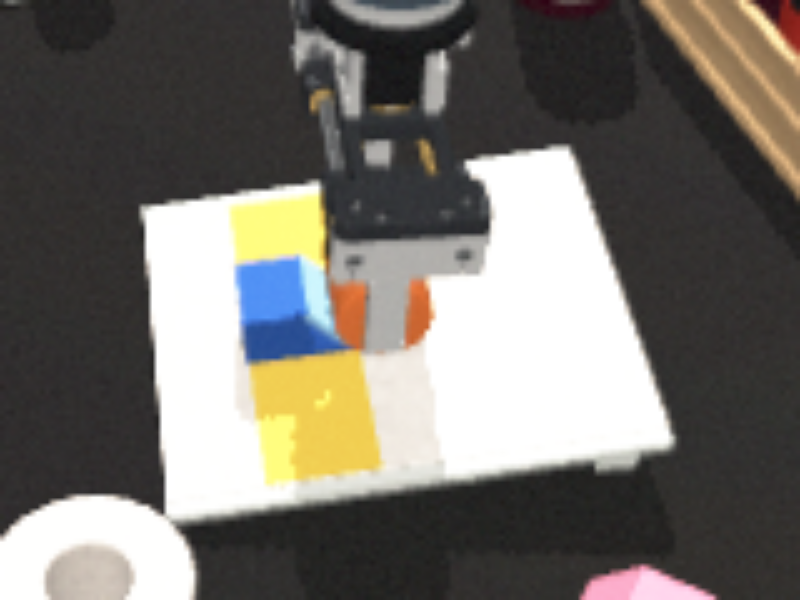

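Request:
{"method": "apply_moves", "body": {"commands": [[[0,0.3,-0.7],[0,0,0],0.4],[[0,0,0],[0,0,0],0.4]]}}

```text
clock: 18.1
tcp_pos: [0.5326, -0.0509, 0.0285]
tcp_rot: [-0.445, 0.445, -0.55, 0.55]
wrist_force: [1.3, 0.4, -1.3]
grip_width: 0.0578
```

Request:
{"method": "apply_moves", "body": {"commands": [[[0,0.3,-0.7],[0,0,0],0.4],[[0,0,0],[0,0,0],0.4]]}}

```text
clock: 18.35
tcp_pos: [0.5322, -0.0508, 0.0284]
tcp_rot: [-0.445, 0.444, -0.549, 0.55]
wrist_force: [0.6, 1.3, -0.5]
grip_width: 0.0577
```

Request:
{"method": "apply_moves", "body": {"commands": [[[0,0.3,-0.7],[0,0,0],0.4],[[0,0,0],[0,0,0],0.4]]}}

```text
clock: 18.6
tcp_pos: [0.5318, -0.0508, 0.0283]
tcp_rot: [-0.445, 0.444, -0.549, 0.55]
wrist_force: [3.1, -0.6, 2.5]
grip_width: 0.0577
```

Contact is felt with both the slope and the board (force +3 N in x, +4 N in z). I'll release now.

Request:
{"method": "apply_moves", "body": {"commands": [[[0,0,0],[0,0,0],0.4],[[0,0,0],[0,0,0],0.7],[[0,0,0],[0,0,0],0.85],[[0,0,0],[0,0,0],0.85],[[0,0,0],[0,0,0],0.85],[[0,0,0],[0,0,0],0.85],[[0,-20,0],[0,0,0],0.85],[[0,-40,0],[0,0,0],0.85]]}}

```text
clock: 19.6
tcp_pos: [0.5293, -0.0501, 0.0866]
tcp_rot: [0.444, -0.446, 0.551, -0.548]
wrist_force: [0.9, -0.2, 0.4]
grip_width: 0.08
```

Request:
{"method": "apply_moves", "body": {"commands": [[[0,-60,0],[0,0,0],1],[[0,-60,0],[0,0,0],1],[[0,-30,-45],[0,0,0],1],[[0,0,-45],[0,0,0],1],[[0,0,-40],[0,0,0],1],[[0,0,0],[0,0,0],1],[[0,0,0],[0,0,0],1]]}}

```text
clock: 20.48
tcp_pos: [0.4044, -0.0236, 0.238]
tcp_rot: [-0.445, 0.444, -0.549, 0.55]
wrist_force: [0.9, 0.4, -0.2]
grip_width: 0.0941
```

```bash
cat > e.py <<'E'
from m import *
from scipy.optimize import least_squares
im=wedge(); z=np.load('/tmp/wrist.npz'); d,K,P=z['d'],z['K'],z['P']; w=cloud(d,K,P); print(arm.read_state()['clock'])
near=np.hypot(w[...,0]-.533,w[...,1]+.051)<.06
j=w[near&(w[...,2]>.052)]; r=rect(j); print('jar',r,len(j),j[:,2].max())
a=np.radians(78.); u=np.array([np.sin(a),-np.cos(a)]); q=np.c_[j[:,:2]@u,j[:,2]]
f=least_squares(lambda c:np.hypot(*(q-c).T)-.025,[.53,.046],loss='soft_l1',f_scale=.002); print('axis along u',f.x,'wedge u',np.array([.4925,-.0423])@u)
E
python3 e.py
```

```text
all ((487.6791687011719, -41.7154655456543), (44.3433952331543, 49.96516418457031), 77.3160400390625) 1518
light ((487.4208984375, -40.911258697509766), (43.843711853027344, 50.183738708496094), 76.92993927001953) band frame -0.008724477026781979 -9.264531872282316e-05 z 0.04108569304859766
top ((479.65924072265625, -38.887474060058594), (41.90773391723633, 32.386146545410156), 77.87974548339844) band frame -0.016730557801004006 0.0003989900927455105 z 0.04552998344541299
band ((470.5889587402344, -37.965118408203125), (198.19857788085938, 106.0240249633789), 78.83992004394531)
20.525
jar ((531.5892333984375, -50.59693908691406), (58.29976272583008, 47.238983154296875), 77.38567352294922) 2532 0.07308250854946463
axis along u [0.5312676  0.04551685] wedge u 0.4905323578829905
```

View pics/w3.png

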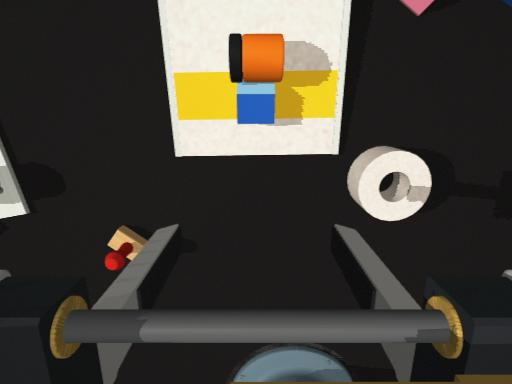

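Request:
{"method": "apply_moves", "body": {"commands": [[[0,0,0],[0,0,0],1],[[0,0,0],[0,0,0],1],[[0,0,0],[0,0,0],1],[[0,0,0],[0,0,0],1],[[0,0,0],[0,0,0],1],[[0,0,0],[0,0,0],1],[[0,0,0],[0,0,0],1],[[0,0,0],[0,0,0],1]]}}

```text
clock: 21.52
tcp_pos: [0.4038, -0.0234, 0.2377]
tcp_rot: [0.445, -0.445, 0.55, -0.55]
wrist_force: [0.4, -1.0, -0.9]
grip_width: 0.0938
```

```bash
python3 e.py && python3 -c "
from station import arm; print(arm.job_done())"
```

```text
all ((487.44024658203125, -41.68572235107422), (44.5064697265625, 48.755157470703125), 77.15808868408203) 1516
light ((491.243896484375, -41.806129455566406), (44.01827621459961, 40.77246856689453), 76.93358612060547) band frame -0.004800714810799295 -0.00023476432681591495 z 0.04101152615920699
top ((479.8946228027344, -38.80641174316406), (41.416744232177734, 32.5736198425293), 78.7405014038086) band frame -0.016515185369247797 0.0005238521705819263 z 0.04544569020794101
band ((470.1759033203125, -37.81841278076172), (197.8015899658203, 106.56244659423828), 78.73519897460938)
21.575
jar ((531.7273559570312, -50.49183654785156), (58.032440185546875, 46.95864486694336), 78.08828735351562) 2562 0.07272387559478305
axis along u [0.53130884 0.04553957] wedge u 0.4905323578829905
the job is handed in; nothing more can be done
None
```

The orange jar is parked across the slope, against the thin end of the small blue wedge. The wedge stands on the yellow band, thin end uphill. I handed the job in at about 21.6 s; it reports no verdict.

- **Wedge:** its centre is about 4 mm downhill of the band's centre line, under 1 mm off sideways, and its yaw is within 2° of the band's.
- **Jar:** its axis is about 41 mm (level distance) uphill of the wedge centre, against about 41.7 mm expected when touching. It is 45.5 mm above the table, where about 46 mm was expected. It looks centred on the wedge within about 1 mm and is aligned within about 1.5° of the band. Before release I felt about 3 N from the wedge and 4 N from the board.
- **At rest:** two measurements 1 s apart agreed within 0.1 mm, with the gripper well clear.
- **Plum jar:** I did not touch it. A side view after the orange jar was lifted showed it still in its bay, but I did not measure its position again at the end.

One check was unreliable. With the jar in place it hides the wedge's toe, so the final whole-outline fits of the wedge disagreed by a few mm. For the wedge I relied on its position before the jar was placed and on its top face, which shifted by less than about 1 mm.

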